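# Tip the rock chips into the sample jar

### The arm

A 6-joint arm with a two-finger parallel gripper is mounted at the origin on the work surface. World frame = base frame: x ahead of the robot, y to its left, z up, the work surface at z = 0. Lengths are in m, angles in rad, forces in N, time in s.
With the tool pointing down it reaches from about 0.3 to 0.875 m from the base axis. Payload 4.2 kg.
Tool frame: the origin (TCP) lies midway between the tips of the shut fingers; the grasp point (between the pads) lies 19 mm behind it; z points along the fingers, y is the direction in which the jaws open and shut (so a half turn about z gives the same grasp; the last joint's range is limited). The gripper opens to 85 mm and grips with 20 to 120 N. Pads are 22 mm wide; open, the fingers measure 114 mm over their backs; the gripper's body (76 mm by 85 mm) begins 54 mm behind the grasp point. The pads swing forward as they close: fully open they stand 13 mm farther back than shut.
Start: joints at [-1.171, 0.32, 1.565, -0, 1.257, -0.02], TCP at [0.234, -0.525, 0.231] pointing down, gripper open.
Joint ranges: [-3.11, 3.11], [-0.84, 2.01], [0.21, 2.61], [-1.34, 4.49], [0.05, 2.63], [-2.56, 2.56]. Speed limits (rad/s): [2.57, 2.57, 3.14, 3.14, 3.14, 3.14].

### API

Orientations are given as a unit quaternion [w, x, y, z].
In Python, from plant import arm, camera, get_calibration gives the robot as it stands.
- The arm moves only by the tool send_rows, never from a script. Its argument "motion" is text: rows parted by semicolons, each of 5 numbers parted by spaces: the shift along the tool's x, y, z in mm, then the turn about the tool's z in rad, then the finger opening in mm, from 0 to 85.4. In form: tx ty tz roll jaw; .... A call has 1 to 8 rows; each row is the pose to reach, as a shift and turn from the pose commanded when the call began, along the tool's axes at that moment; what a row does not reach only later rows make up. A row lasts 1/8 s, in which the tool goes at most 62.5 mm and 10.7 degrees, less where a joint would pass 70% of its speed; a pose out of reach is approached as far as the arm can. A call with a gripper value outside its range is refused whole. The fingers move at their own pace and stop on an object; the grip force is fixed at half the most. Time passes only in rows, so rows that repeat a pose let the fingers close. It gives the time, the measured TCP pose, the force and the opening at its end, in the units of the state.
- arm.read_state(): the state, without advancing time (a new reading comes with each control period).
- camera(name): name is "side" or "top" or "wrist"; returns the picture (480x640x3 uint8, red, green, blue); there is no depth.
- get_calibration(name): a dict with "fx", "fy", "cx", "cy" (pixels), "R" (3x3) and "t" (3): a world point X has camera coordinates R X + t. Camera axes: x right, y down, z forward; pixel columns grow to the right and rows downward; lengths in m; the calibration is good to about 2 mm. The wrist camera is an equidistant fisheye: a pixel r from the principal point sees the ray r / f radians off the axis. A picture is of the moment at which its call begins: read the wrist's pose just before it. get_calibration takes no time and is no camera call; for the wrist camera it gives the pose at the moment of the call.
- arm.job_done(): hands the job in, once; it reports no verdict.
The state is a dict: "time_s": time; "joint_positions": joint angles; "joint_vel": joint speeds; "effort": joint torques, N m; "tcp_pos": TCP position; "ee_rot": TCP orientation; "wrist_force": force on the tool from outside, world axes, zero at the start; "torque": the same for the moment, N m; "finger_gap": finger opening in m.
Only numpy, scipy, OpenCV 4.12 (cv2) and the standard library are available. Lean on these libraries where they do the work, as an engineer would, in place of code of your own. Each camera call takes 0.05 s, during which the arm holds its last target. There are 200 camera calls.

### The job

Two rock chips have been sorted into the small metal chute on the microscope bench. Lift the chute by its handle with the chips in it, tip it so that both chips slide out of its open end into the open amber jar, not the capped jar or the low dish, and leave the jar standing. Then set the empty chute back down flat on the bench, right way up, and let go.

Things in the scene. Friction and masses are not known exactly. Their poses are not given: they have to be found in the camera images.
- chute: U-shaped aluminium chute, 190 x 34 x 28 mm (x, y, z), sheet 2 mm, 0.1 to 0.2 kg. Origin: centre of its underside, z up; open end at x = +95 mm, walled at -95. Handle: black block on a bridge over the middle (centre of mass), 30 (x) x 14 (y) mm, z 31 to 67 mm; grip across its 14 mm. Chips slide under the bridge: they stay when level, start with the open end 13 to 21 deg down; about 40 empties it.
- jar: open amber glass jar, round, straight: 68 mm outside, clear mouth 60 mm, rim 90 mm high, floor 5 mm thick, 0.35 kg, loose on the bench. Origin: centre of its underside, z up. A capped amber jar as wide, 100 mm high, and a low white dish 90 mm across stand near it in changing places.
- chip_a: dark grey rock chip, a rounded block 18 x 16 x 12 mm, 12 g, at first flat on the floor of the chute between the handle and the closed end (chip_a nearer the closed end). Origin: centre of its underside, z along its 12 mm height; it may tumble.
- chip_b: dark grey rock chip, a rounded block 18 x 16 x 12 mm, 12 g, at first flat on the floor of the chute between the handle and the closed end (chip_a nearer the closed end). Origin: centre of its underside, z along its 12 mm height; it may tumble.
Not all that is in view belongs to the job. Several things look just like the chute: the one meant starts farthest from the robot's base.

How it is judged:
On the way, in this order (a step that is already met when the one before it is completed fails the run):
1. the chute is lifted clear of the bench (underside over 50 mm up) with both chips in it (height (world z) of chute above 0.05 m and x of chip_a in the frame of chute between -0.1 and 0.1 m and y of chip_a in the frame of chute between -0.02 and 0.02 m and z of chip_a in the frame of chute between -0.002 and 0.03 m and x of chip_b in the frame of chute between -0.1 and 0.1 m and y of chip_b in the frame of chute between -0.02 and 0.02 m and z of chip_b in the frame of chute between -0.002 and 0.03 m), for 0.2 s.
2. both chips have gone into the open jar while the chute is held up, over 50 mm above the bench (height (world z) of chute above 0.05 m and horizontal distance between each of chip_a, chip_b and jar below 0.032 m and z of chip_a in the frame of jar between 0 and 0.07 m and z of chip_b in the frame of jar between 0 and 0.07 m), for 0.2 s.
At the end, for the whole second after the job is handed in: Both chips lie inside the open jar (origins within 32 mm of its axis and below 70 mm over its underside), the jar stands on the bench within 10 degrees of upright, the chute rests on the bench itself (underside below 10 mm) right way up within 10 degrees, and all are at rest (below 30 mm/s) (horizontal distance between each of chip_a, chip_b and jar below 0.032 m and z of chip_a in the frame of jar between 0 and 0.07 m and z of chip_b in the frame of jar between 0 and 0.07 m and angle between each of jar, chute's own z axis and vertical below 0.17 rad and height (world z) of each of jar, chute below 0.01 m and linear speed of each of chute, jar, chip_a, chip_b below 0.03 m/s); the robot touches nothing.
It fails at once if the jar is knocked over (tilted over 30 degrees) (angle between jar's own z axis and vertical above 0.52 rad).
It also fails if it takes over 59 s, if anything falls off the work surface, if the arm or the gripper's body presses on something with over 40 N, if the wrist force passes 120 N, or if a joint passes its speed limit or range.

## Working session

There is one attempt and no reset: what is moved stays moved. The work goes in short steps, Python scripts to look and compute and a tool call to move; the robot and the scene stay as the last step left them, time stands still between calls to the robot, and variables do not carry over. Pictures are saved under pics/ and viewed, about 8 in all and at most 12, crops included, and the job is handed in when it is done.

Besides the shell and the picture viewer there is one more tool, called after ">>>" as name(argument=value, ...) on one line, values as JSON. send_rows: Moves the arm, as the interface text tells. Its arguments: {"type":"object","properties":{"motion":{"type":"string"}},"required":["motion"]}

```bash
mkdir -p pics; ls
cat > h.py <<'E'
import numpy as np, cv2
from plant import arm, camera, get_calibration
def snap(name,fn,crop=None,scale=1):
    im=camera(name)[:,:,::-1].copy()
    if crop: x0,y0,x1,y1=crop; im=im[y0:y1,x0:x1]
    if scale!=1: im=cv2.resize(im,None,fx=scale,fy=scale,interpolation=cv2.INTER_CUBIC)
    cv2.imwrite('pics/'+fn,im)
def px2w(c,u,v,z):
    R=np.array(c['R']);t=np.array(c['t'])
    d=R.T@np.array([(u-c['cx'])/c['fx'],(v-c['cy'])/c['fy'],1]);o=-R.T@t
    return o+d*(z-o[2])/d[2]
def w2px(c,X):
    p=np.array(c['R'])@np.array(X)+np.array(c['t'])
    return c['cx']+c['fx']*p[0]/p[2],c['cy']+c['fy']*p[1]/p[2]
E
python3 - <<'E'
from h import *
snap('top','t0.png');snap('side','s0.png')
for n in('top','side'):print(n,get_calibration(n))
print(arm.read_state())
E
```

```text
pics
top {'fx': 436.9293051274882, 'fy': 436.9293051274882, 'cx': 319.600692142112, 'cy': 235.91469129076208, 'R': array([[ 0.01462377, -0.99989222,  0.0013022 ],
       [-0.98498093, -0.01462974, -0.17204223],
       [ 0.17204274,  0.00123326, -0.98508871]]), 't': array([0.0145419 , 0.44431881, 0.69769089])}
side {'fx': 512.7847221283753, 'fy': 512.7847221283753, 'cx': 318.8040895844118, 'cy': 236.42012871989877, 'R': array([[-0.99857441, -0.05203839,  0.0118807 ],
       [-0.04362854,  0.66748642, -0.74334274],
       [ 0.03075216, -0.74280138, -0.66880522]]), 't': array([0.42576785, 0.04260734, 1.02730397])}
{'time_s': 0.1, 'joint_positions': array([-1.17097144e+00,  3.20219557e-01,  1.56557066e+00,  6.43838204e-06,
        1.25742620e+00, -2.00291351e-02]), 'joint_vel': array([ 0.00013997, -0.00168956, -0.00110591, -0.00074103, -0.00067797,
        0.00034891]), 'effort': array([ 1.23028658e-03, -4.16407979e+01, -2.34704286e+01,  4.45605110e-05,
        4.85312543e-03,  4.32836060e-06]), 'tcp_pos': array([ 0.23420062, -0.52465865,  0.23056589]), 'ee_rot': array([-7.97862055e-04,  9.78046012e-01,  2.08387472e-01, -1.50242553e-04]), 'wrist_force': array([ 0.52177323, -0.40887703,  0.40440634]), 'torque': array([-0.00616038,  0.05214056, -0.0207524 ]), 'finger_gap': 0.08526540186454633}
```

View pics/t0.png

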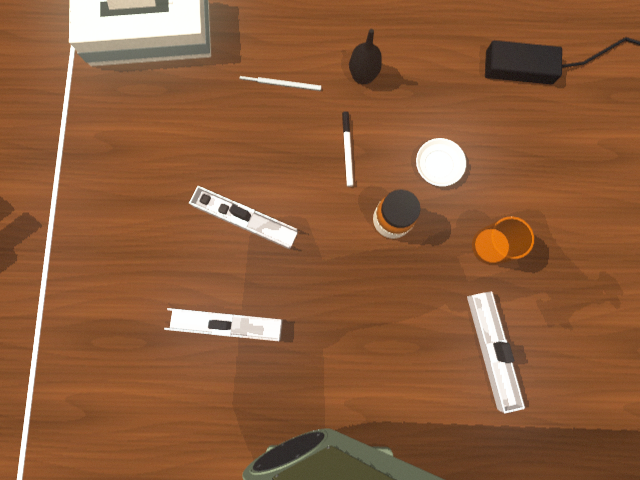

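View pics/s0.png

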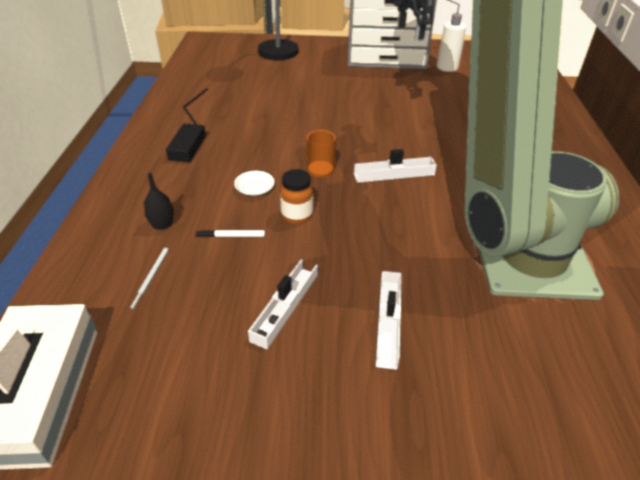

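Run:
```python
from h import *
c=get_calibration('top'); cs=get_calibration('side')
im=cv2.imread('pics/t0.png')
a=cv2.resize(im[170:265,170:310],None,fx=5,fy=5,interpolation=cv2.INTER_CUBIC)
cv2.imwrite('pics/cropA.png',a)
for n,u,v,z in [('Aclosed',197,198,.014),('Aopen',291,238,.014),('Ahandle',240,212,.067),('B',222,325,.067),('C',504,352,.067),('jarrim',512,238,.09),('jarbase',491,246,.005),('cap',402,208,.1),('capbase',392,222,0),('dish',441,162,.01),('bulb',366,62,0.03),('microscope near edge',140,60,0)]:
    print(n,px2w(c,u,v,z).round(3))
for n,u,v in [('lamp',278,48),('drawer',390,65),('bottle',450,68),('chuteA',284,305),('micro bottomright',92,330)]: print(n,px2w(cs,u,v,0).round(3))
print('cams',[(-np.array(k['R']).T@k['t']).round(3) for k in(c,cs)])
```

```text
Aclosed [0.513 0.239 0.014]
Aopen [0.444 0.071 0.014]
Ahandle [0.477 0.152 0.067]
B [0.296 0.171 0.067]
C [ 0.261 -0.267  0.067]
jarrim [ 0.436 -0.28   0.09 ]
jarbase [ 0.436 -0.28   0.005]
cap [ 0.479 -0.107  0.1  ]
capbase [ 0.478 -0.108  0.   ]
dish [ 0.588 -0.196  0.01 ]
bulb [ 0.77  -0.059  0.03 ]
microscope near edge [0.786 0.369 0.   ]
lamp [ 0.623 -1.014  0.   ]
drawer [ 0.236 -0.902  0.   ]
bottle [ 0.039 -0.894  0.   ]
chuteA [0.481 0.154 0.   ]
micro bottomright [0.805 0.23  0.   ]
cams [array([0.317, 0.02 , 0.764]), array([0.395, 0.757, 0.714])]
```

View pics/cropA.png

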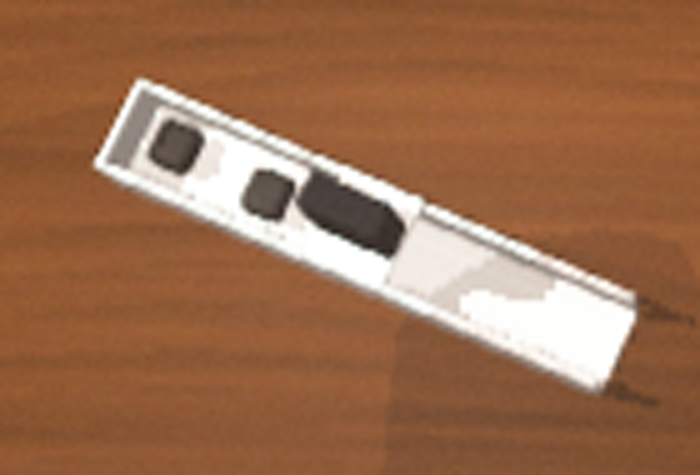

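Candidates: A (243,217) at r≈0.50 m, B (223,325) at r≈0.34, C (496,352) at r≈0.37. A is farthest from the base and holds the two chips at its closed (upper-left) end, so A it is. The crop confirms this. Jar rim is at (512,238), the capped jar at (402,208) and the dish at (441,162). Moves only allow a turn about the tool z, so I first check in free space how the arm behaves at its reach limit.

>>> send_rows(motion="0 -50 0 0 85; 0 -100 0 0 85; 0 -160 0 0 85; 0 -220 0 0 85; 0 -270 0 0 85; 0 -320 0 0 85; 0 -360 0 0 85; 0 -400 0 0 85")

```text
time_s: 1.1
tcp_pos: [0.0707, -0.1582, 0.231]
ee_rot: [-0.0, 0.978, 0.208, -0.0]
wrist_force: [0.4, -0.8, 0.0]
finger_gap: 0.0848
```

>>> send_rows(motion="0 -60 60 0 85; 0 -80 110 0 85; 0 -100 110 0 85; 0 -140 110 0 85")

```text
time_s: 1.6
tcp_pos: [0.0139, -0.0301, 0.1204]
ee_rot: [-0.002, 0.977, 0.212, -0.0]
wrist_force: [-2.3, -0.2, 1.0]
finger_gap: 0.0852
```

Run:
```python
from h import *
s=arm.read_state(); print(s['time_s'],s['joint_positions'].round(3),s['tcp_pos'].round(4),s['ee_rot'].round(4))
```

```text
1.6 [-1.484e+00 -6.170e-01  2.584e+00 -1.000e-03  1.178e+00 -3.400e-01] [ 0.0139 -0.0301  0.1204] [-1.900e-03  9.773e-01  2.117e-01 -1.000e-04]
```

>>> send_rows(motion="0 50 -60 0 85; 0 100 -110 0 85; 30 150 -150 0 85; 80 180 -170 0 85; 140 200 -180 0 85; 200 220 -180 0 85; 260 230 -180 0 85; 320 240 -180 0 85")

```text
time_s: 2.6
tcp_pos: [0.3856, -0.1248, 0.3009]
ee_rot: [0.0, 0.978, 0.209, -0.0]
wrist_force: [0.2, -0.4, 0.6]
finger_gap: 0.0852
```

>>> send_rows(motion="60 20 0 0 85; 120 40 0 0 85; 180 60 0 0 85; 240 80 0 0 85; 300 120 0 0 85; 360 150 0 0 85; 420 180 0 0 85; 450 200 0 0 85")

```text
time_s: 3.6
tcp_pos: [0.8608, -0.1226, 0.2993]
ee_rot: [0.0, 0.978, 0.209, 0.001]
wrist_force: [2.7, -1.2, 1.0]
finger_gap: 0.0851
```

Run:
```python
from h import *
s=arm.read_state(); print(s['time_s'],s['joint_positions'].round(3),s['tcp_pos'].round(4),s['ee_rot'].round(4))
```

```text
3.6 [-0.155  0.909  0.325  0.     1.906  0.996] [ 0.8608 -0.1226  0.2993] [2.000e-04 9.780e-01 2.087e-01 6.000e-04]
```

>>> send_rows(motion="40 18 0 0 85; 90 40 0 0 85; 137 61 0 0 85; 137 61 0 0 85")

```text
time_s: 4.1
tcp_pos: [0.9098, -0.1117, 0.2574]
ee_rot: [0.008, 0.978, 0.208, 0.023]
wrist_force: [-0.3, -0.1, -0.5]
finger_gap: 0.0853
```

Run:
```python
from h import *
s=arm.read_state(); print(s['time_s'],s['joint_positions'].round(3),s['tcp_pos'].round(4),s['ee_rot'].round(4))
```

```text
4.1 [-1.350e-01  1.007e+00  2.150e-01  1.000e-03  1.870e+00  1.016e+00] [ 0.9098 -0.1117  0.2574] [0.0082 0.9777 0.2084 0.0234]
```

>>> send_rows(motion="-46 -20 0 0 85; -91 -41 0 0 85; -91 -41 0 0 85")

```text
time_s: 4.47
tcp_pos: [0.8056, -0.1116, 0.2537]
ee_rot: [0.008, 0.978, 0.208, 0.022]
wrist_force: [1.0, -0.3, 1.2]
finger_gap: 0.0849
```

Run:
```python
from h import *
s=arm.read_state(); print(s['time_s'],s['joint_positions'].round(3),s['tcp_pos'].round(4),s['ee_rot'].round(4))
```

```text
4.475 [-1.520e-01  7.000e-01  8.620e-01  1.000e-03  1.533e+00  9.990e-01] [ 0.8056 -0.1116  0.2537] [0.0078 0.9778 0.208  0.0221]
```

The arm trades position for tool tilt at the reach limit, and the next call starts from the tilted pose, so tilt can be built up step by step. Plan:
1. Grip the chute with the tool vertical.
2. At the reach limit, build up tilt with the open end outward, so it goes up and the chips are safe.
3. Carry the chute to the jar and turn half round about the tool z, so the open end points down.

```bash
cat >> h.py <<'E'
from scipy.spatial.transform import Rotation as Ro
def tool():
    s=arm.read_state();q=s['ee_rot'];return s,Ro.from_quat([q[1],q[2],q[3],q[0]]).as_matrix()
def delta(p,R,target): return (R.T@(np.array(target)-p)*1000).round(1)
E
python3 - <<'E'
from h import *
c=get_calibration('top')
# corner pixels (rim height 28mm)
K=[px2w(c,170+u/5,170+v/5,.028) for u,v in [(135,80),(97,165),(637,297),(603,392)]]
cl=(K[0]+K[1])/2;op=(K[2]+K[3])/2
print(cl,op,np.linalg.norm(op-cl),(cl+op)/2,np.degrees(np.arctan2(*(op-cl)[1::-1])))
# handle top from crop: centre of its top face
print(px2w(c,170+352/5,170+210/5,.06))
s,R=tool();p=s['tcp_pos'];print(p,R.round(3))
ctr=(cl+op)/2
print(delta(p,R,[ctr[0],ctr[1],.15]),delta(p,R,[ctr[0],ctr[1],.038]))
h=(op-cl)[:2];yd=np.array([-h[1],h[0]]);ty=R[:2,1]
a=np.arctan2(yd[1],yd[0])-np.arctan2(ty[1],ty[0]);print('roll',[-a,-a+np.pi,-a-np.pi])
E
```

```text
[0.51571678 0.24173497 0.028     ] [0.44013064 0.06470418 0.028     ] 0.19249198650297025 [0.47792371 0.15321957 0.028     ] -113.12083838326205
[0.47842038 0.15234088 0.06      ]
[ 0.80555112 -0.11162648  0.253726  ] [[ 0.912  0.406  0.046]
 [ 0.407 -0.913 -0.006]
 [ 0.04   0.024 -0.999]]
[-195.3 -377.6   86.8] [-199.7 -380.3  198.7]
roll [np.float64(-0.7485340181607596), np.float64(2.3930586354290337), np.float64(-3.8901266717505525)]
```

>>> send_rows(motion="-25 -50 10 -0.1 85; -50 -95 20 -0.2 85; -75 -145 30 -0.35 85; -100 -195 40 -0.5 85; -125 -245 55 -0.65 85; -150 -295 65 -0.75 85; -175 -340 75 -0.75 85; -195 -378 87 -0.75 85")

```text
time_s: 5.48
tcp_pos: [0.4815, 0.1544, 0.1494]
ee_rot: [0.017, 0.833, 0.552, 0.021]
wrist_force: [1.1, 0.7, -0.6]
finger_gap: 0.0849
```

Run:
```python
from h import *
s,R=tool();p=s['tcp_pos'];print(s['time_s'],p.round(4),R.round(3),s['joint_positions'].round(2))
ctr=[.478,.153]
# put grasp point (19 mm behind TCP) over handle
g=R[:,2]*0.019
print(delta(p,R,np.array([*ctr,.055])+g))
snap('top','t1.png',(170,150,370,300),4)
```

```text
5.475 [0.4815 0.1544 0.1494] [[ 0.39   0.919  0.054]
 [ 0.921 -0.39  -0.005]
 [ 0.016  0.051 -0.999]] [ 0.3   0.26  1.88 -0.03  0.95  0.72]
[ -4.2  -7.6 113.1]
```

View pics/t1.png

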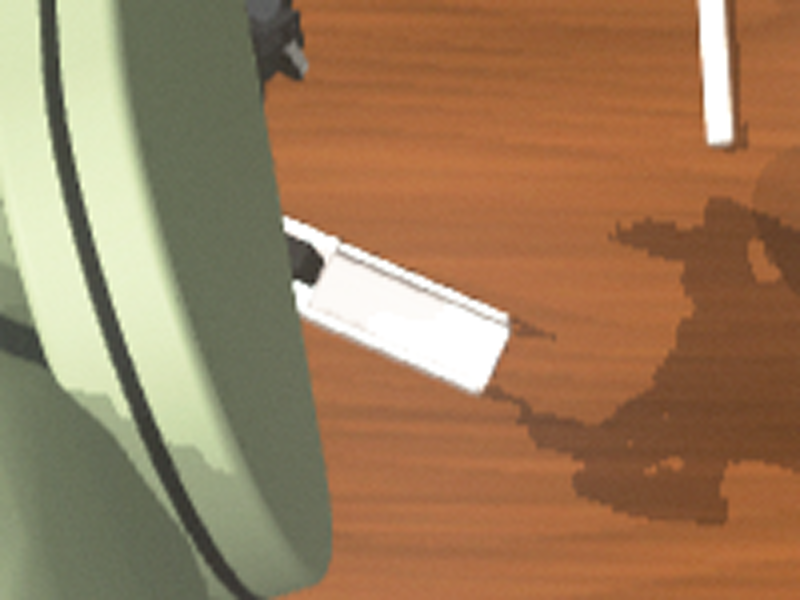

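>>> send_rows(motion="-1 -2 40 0 85; -4 -8 75 0 85; -4 -8 100 0 85; -4 -8 113 0 85; -4 -8 113 0 85; -4 -8 113 0 40; -4 -8 113 0 5; -4 -8 113 0 5")

```text
time_s: 6.52
tcp_pos: [0.4798, 0.1523, 0.0353]
ee_rot: [0.017, 0.833, 0.552, 0.02]
wrist_force: [0.0, 0.8, 0.2]
finger_gap: 0.0318
```

>>> send_rows(motion="0 0 0 0 5; 0 0 0 0 5; 0 0 0 0 5")

```text
time_s: 6.9
tcp_pos: [0.4788, 0.1525, 0.0355]
ee_rot: [0.016, 0.834, 0.552, 0.019]
wrist_force: [-3.1, 1.6, 9.1]
finger_gap: 0.0132
```

Run:
```python
from h import *
s,R=tool();print(s['time_s'],s['tcp_pos'].round(4),s['finger_gap'],s['wrist_force'])
snap('side','s1.png',(200,200,420,365),3.6)
```

```text
6.9 [0.4788 0.1525 0.0355] 0.013242377366074285 [-3.09626611  1.60139456  9.11698074]
```

View pics/s1.png

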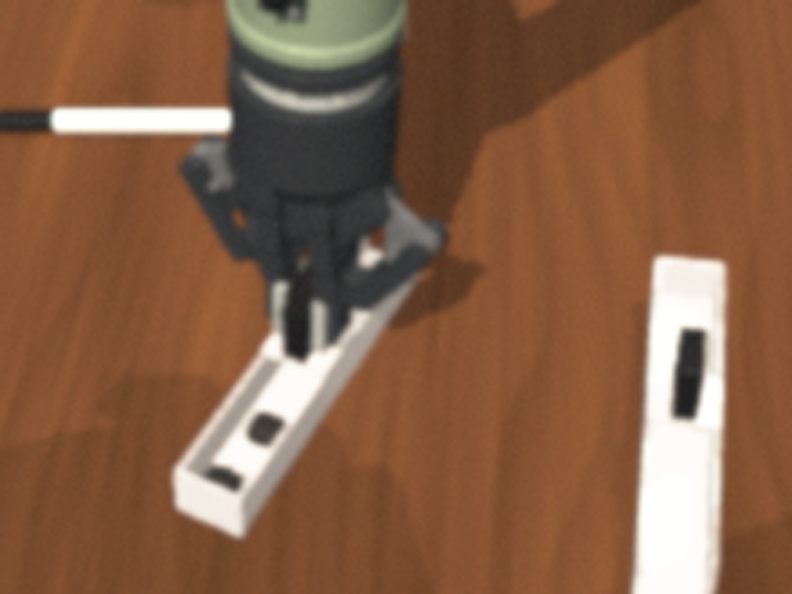

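The grip looks good: the gap is 13.2 mm on the 14 mm handle, and both chips lie behind the handle, at (265,430) and (225,478). Lifting gently.

>>> send_rows(motion="0 0 -6 0 5; 0 0 -20 0 5; 0 0 -40 0 5; 0 0 -65 0 5; 0 0 -95 -0.05 5; 0 0 -125 -0.15 5; 0 0 -155 -0.28 5; 0 0 -180 -0.42 5")

```text
time_s: 7.95
tcp_pos: [0.4703, 0.1532, 0.2164]
ee_rot: [0.021, 0.698, 0.715, 0.016]
wrist_force: [0.2, 0.9, -1.9]
finger_gap: 0.0131
```

>>> send_rows(motion="0 0 -20 -0.14 5; 0 0 -30 -0.28 5; 0 0 -40 -0.43 5; 0 0 -45 -0.58 5; 0 0 -45 -0.73 5; 0 0 -45 -0.88 5; 0 0 -45 -1.02 5; 0 0 -45 -1.16 5")

```text
time_s: 8.95
tcp_pos: [0.4678, 0.1534, 0.26]
ee_rot: [0.025, 0.192, 0.981, 0.002]
wrist_force: [-0.2, 0.2, -2.1]
finger_gap: 0.0132
```

Run:
```python
from h import *
s,R=tool();p=s['tcp_pos'];print(s['time_s'],p.round(4),s['finger_gap'],s['joint_positions'].round(3));print(R.round(3))
print(delta(p,R,[.84,-.08,.28]))
```

```text
8.95 [0.4678 0.1534 0.26  ] 0.013197314968845842 [ 0.307  0.147  1.725 -0.023  1.223 -0.869]
[[-0.925  0.377  0.05 ]
 [ 0.377  0.926 -0.006]
 [-0.049  0.013 -0.999]]
[-4.332e+02 -7.540e+01  2.000e-01]
```

>>> send_rows(motion="-10 -2 0 -0.03 5; -30 -5 0 -0.08 5; -60 -10 0 -0.13 5; -100 -17 0 -0.18 5; -145 -25 0 -0.23 5; -195 -34 0 -0.27 5; -245 -42 0 -0.29 5; -295 -51 0 -0.29 5")

```text
time_s: 9.95
tcp_pos: [0.722, -0.0071, 0.2737]
ee_rot: [0.025, 0.051, 0.998, -0.002]
wrist_force: [-0.1, 1.1, -0.8]
finger_gap: 0.0131
```

Run:
```python
from h import *
s,R=tool();p=s['tcp_pos'];print(s['time_s'],p.round(4),s['finger_gap'],s['joint_positions'].round(3));print(R.round(3))
print(delta(p,R,[.85,-.08,.29]))
```

```text
9.95 [ 0.722  -0.0071  0.2737] 0.013139357844634037 [-0.024  0.518  1.144 -0.005  1.429 -1.492]
[[-0.994  0.102  0.05 ]
 [ 0.101  0.995 -0.006]
 [-0.051 -0.001 -0.999]]
[-135.4  -59.5   -9.3]
```

>>> send_rows(motion="-38 -6 -5 0 5; -72 -10 -12 0 5; -102 -12 -20 0 5; -130 -12 -30 0 5; -170 -12 -45 0 5; -220 -12 -65 0 5; -270 -12 -80 0 5; -330 -12 -95 0 5")

```text
time_s: 10.95
tcp_pos: [0.9014, -0.0421, 0.3165]
ee_rot: [0.05, 0.051, 0.997, -0.002]
wrist_force: [-0.1, 0.4, -1.3]
finger_gap: 0.0131
```

```bash
cat >> h.py <<'E'
def st():
    s,R=tool();z=R[:,2]
    print(s['time_s'],'p',s['tcp_pos'].round(4),'gap',s['finger_gap'].round(4),'j',s['joint_positions'].round(3),'lean',np.degrees(np.arccos(-z[2])).round(1),'az',np.degrees(np.arctan2(z[1],z[0])).round(1),'head',np.degrees(np.arctan2(-R[1,0],-R[0,0])).round(1),'slope down',np.degrees(np.arcsin(R[2,0])).round(1))
    return s,R
E
python3 -c "
from h import *
st()"
```

```text
Traceback (most recent call last):
  File "h.py", line 21, in st
    print(s['time_s'],'p',s['tcp_pos'].round(4),'gap',s['finger_gap'].round(4),'j',s['joint_positions'].round(3),'lean',np.degrees(np.arccos(-z[2])).round(1),'az',np.degrees(np.arctan2(z[1],z[0])).round(1),'head',np.degrees(np.arctan2(-R[1,0],-R[0,0])).round(1),'slope down',np.degrees(np.arcsin(R[2,0])).round(1))
                                                      ^^^^^^^^^^^^^^^^^^^^^
AttributeError: 'float' object has no attribute 'round'
```

>>> send_rows(motion="-60 0 0 0 5; -120 0 0 0 5; -180 0 0 0 5; -240 0 0 0 5; -300 0 0 0 5; -360 0 0 0 5; -420 0 0 0 5; -480 0 0 0 5")

```text
time_s: 11.95
tcp_pos: [0.9588, -0.0583, 0.233]
ee_rot: [0.074, 0.051, 0.996, -0.002]
wrist_force: [0.5, -0.8, -1.7]
finger_gap: 0.0132
```

```bash
sed -i "s/s\['finger_gap'\].round(4)/round(s['finger_gap'],4)/" h.py
python3 -c "
from h import *
st()"
```

```text
11.95 p [ 0.9588 -0.0583  0.233 ] gap 0.0132 j [-7.200e-02  1.037e+00  2.150e-01 -1.000e-03  1.741e+00 -1.542e+00] lean 8.5 az -4.5 head -5.8 slope down -8.5
```

Each call gains about 3° of tilt, because orientation seems to be re-referenced at the start of each call. Trying short calls with an upward share.

>>> send_rows(motion="-400 0 -120 0 5; -400 0 -120 0 5")

```text
time_s: 12.2
tcp_pos: [0.972, -0.0635, 0.2424]
ee_rot: [0.1, 0.051, 0.994, -0.002]
wrist_force: [-0.9, -0.0, -1.3]
finger_gap: 0.0135
```

>>> send_rows(motion="-400 0 -120 0 5")

```text
time_s: 12.32
tcp_pos: [0.982, -0.0662, 0.2503]
ee_rot: [0.12, 0.05, 0.991, -0.003]
wrist_force: [0.4, -0.6, -1.2]
finger_gap: 0.013
```

>>> send_rows(motion="-400 0 -120 0 5")

```text
time_s: 12.45
tcp_pos: [0.9914, -0.0688, 0.2613]
ee_rot: [0.141, 0.05, 0.989, -0.003]
wrist_force: [-0.1, -0.2, -2.1]
finger_gap: 0.0131
```

```bash
python3 -c "
from h import *
st()"
```

```text
12.45 p [ 0.9914 -0.0688  0.2613] gap 0.0131 j [-0.082  1.016  0.215  0.002  1.627 -1.55 ] lean 16.2 az -4.2 head -5.9 slope down -16.2
```

>>> send_rows(motion="-400 0 -60 0 5")

```text
time_s: 12.58
tcp_pos: [1.0034, -0.0715, 0.2676]
ee_rot: [0.162, 0.05, 0.985, -0.004]
wrist_force: [0.9, 0.3, -1.7]
finger_gap: 0.0134
```

>>> send_rows(motion="-400 0 -60 0 5")

```text
time_s: 12.7
tcp_pos: [1.0143, -0.0741, 0.2734]
ee_rot: [0.182, 0.05, 0.982, -0.004]
wrist_force: [0.1, -0.3, -2.4]
finger_gap: 0.0127
```

>>> send_rows(motion="-400 0 -40 0 5")

```text
time_s: 12.82
tcp_pos: [1.0257, -0.0766, 0.2803]
ee_rot: [0.203, 0.05, 0.978, -0.005]
wrist_force: [-0.9, -0.2, -1.4]
finger_gap: 0.0133
```

>>> send_rows(motion="-400 0 -20 0 5")

```text
time_s: 12.95
tcp_pos: [1.0372, -0.0791, 0.2866]
ee_rot: [0.223, 0.05, 0.974, -0.005]
wrist_force: [0.1, 1.3, -0.9]
finger_gap: 0.013
```

>>> send_rows(motion="-400 0 0 0 5")

```text
time_s: 13.08
tcp_pos: [1.049, -0.0815, 0.2923]
ee_rot: [0.243, 0.049, 0.969, -0.006]
wrist_force: [-0.2, -0.5, -1.1]
finger_gap: 0.0129
```

```bash
python3 -c "
from h import *
st()"
```

```text
13.075 p [ 1.049  -0.0815  0.2923] gap 0.0129 j [-0.091  1.01   0.215  0.008  1.426 -1.559] lean 28.1 az -4.2 head -6.0 slope down -28.1
```

>>> send_rows(motion="-400 0 0 0 5")

```text
time_s: 13.2
tcp_pos: [1.0596, -0.0838, 0.2996]
ee_rot: [0.263, 0.049, 0.964, -0.006]
wrist_force: [-1.0, 0.3, -2.5]
finger_gap: 0.0132
```

>>> send_rows(motion="-400 0 0 0 5")

```text
time_s: 13.32
tcp_pos: [1.069, -0.0859, 0.3096]
ee_rot: [0.282, 0.049, 0.958, -0.007]
wrist_force: [0.9, 0.4, -1.7]
finger_gap: 0.0131
```

>>> send_rows(motion="-400 0 0 0 5")

```text
time_s: 13.45
tcp_pos: [1.0773, -0.0879, 0.3219]
ee_rot: [0.302, 0.049, 0.952, -0.007]
wrist_force: [0.3, -1.1, -1.7]
finger_gap: 0.0131
```

>>> send_rows(motion="-400 0 20 0 5")

```text
time_s: 13.58
tcp_pos: [1.0859, -0.0898, 0.3339]
ee_rot: [0.322, 0.048, 0.946, -0.008]
wrist_force: [0.4, 0.2, -1.2]
finger_gap: 0.0132
```

>>> send_rows(motion="-400 0 20 0 5")

```text
time_s: 13.7
tcp_pos: [1.0932, -0.0916, 0.3463]
ee_rot: [0.34, 0.048, 0.939, -0.009]
wrist_force: [-0.4, 0.8, -1.5]
finger_gap: 0.0133
```

>>> send_rows(motion="-400 0 20 0 5")

```text
time_s: 13.82
tcp_pos: [1.0993, -0.0932, 0.3612]
ee_rot: [0.359, 0.048, 0.932, -0.009]
wrist_force: [-0.6, 0.3, -1.1]
finger_gap: 0.0131
```

>>> send_rows(motion="-400 0 20 0 5")

```text
time_s: 13.95
tcp_pos: [1.1041, -0.0947, 0.3783]
ee_rot: [0.378, 0.047, 0.925, -0.01]
wrist_force: [-0.2, 0.7, -1.4]
finger_gap: 0.0129
```

```bash
cat >> h.py <<'E'
JAR=np.array([.436,-.280,0])
E
python3 - <<'E'
from h import *
s,R=st();p=s['tcp_pos'];print(R.round(3))
# tool frame: chute x = -tool x, chute z = -tool z ; grasp 19 behind TCP at chute z=55
def chute(v): # chute coords (mm) -> tool coords m
    v=np.array(v,float);return np.array([-v[0],-v[1]*-1,0])/1000*[1,1,1]+np.array([0,0,-.019-(v[2]-55)/1000])
lip=chute([95,0,0]);print('lip tool',lip)
Rf=R@Ro.from_euler('z',np.pi).as_matrix()
print('final lip rel TCP',(Rf@lip).round(3),'now',(R@lip).round(3),'closed end now',(R@chute([-95,0,0])).round(3))
# final TCP for lip ~ 10mm back of jar centre toward the chute, 20 mm over rim
E
```

```text
13.95 p [ 1.1041 -0.0947  0.3783] gap 0.0129 j [-0.101  0.973  0.215  0.018  1.179 -1.569] lean 44.4 az -4.4 head -6.4 slope down -44.4
[[-0.71   0.095  0.697]
 [ 0.08   0.995 -0.054]
 [-0.699  0.018 -0.715]]
lip tool [-0.095  0.     0.036]
final lip rel TCP [-0.042  0.006 -0.092] now [ 0.093 -0.01   0.041] closed end now [-0.042  0.006 -0.092]
```

Run:
```python
from h import *
s,R=tool();p=s['tcp_pos']
print(delta(p,R,[.49,-.285,.36]))
```

```text
[ 433.7 -248.1 -405. ]
```

>>> send_rows(motion="15 -9 -14 0 5; 40 -23 -37 0 5; 70 -40 -65 0 5; 105 -60 -98 0 5; 140 -80 -131 0 5; 175 -100 -163 0 5; 210 -120 -196 0 5; 245 -140 -229 0 5")

```text
time_s: 14.95
tcp_pos: [0.755, -0.2024, 0.3695]
ee_rot: [0.378, 0.047, 0.925, -0.011]
wrist_force: [0.5, -0.8, -1.0]
finger_gap: 0.0132
```

>>> send_rows(motion="35 -20 -33 0 5; 70 -40 -65 0 5; 100 -57 -93 0 5; 125 -71 -117 0 5; 145 -83 -136 0 5; 165 -95 -154 0 5; 180 -103 -168 0 5; 189 -108 -176 0 5")

```text
time_s: 15.95
tcp_pos: [0.4967, -0.2764, 0.3704]
ee_rot: [0.368, 0.055, 0.928, -0.015]
wrist_force: [0.4, -0.3, -0.5]
finger_gap: 0.0134
```

```bash
cat >> h.py <<'E'
q=np.array([-.109,0,.036])
def pour(rolls,zs,ctr=JAR):
    s,R=st();p=s['tcp_pos']
    for a,z in zip(rolls,zs):
        Ra=R@Ro.from_euler('z',a).as_matrix()
        T=np.array([ctr[0],ctr[1],z])-Ra@q
        print(a,delta(p,R,T),'slope',np.degrees(np.arcsin(Ra[2,0])).round(1),'lip',(T+Ra@np.array([-.095,0,.036])).round(3),'closed',(T+Ra@np.array([.095,0,.036])).round(3),'T',T.round(3))
E
python3 - <<'E'
from h import *
pour([0.8,1.3,1.57,np.pi],[.3,.25,.2,.107])
snap('side','s2.png',(160,60,480,300),2.5)
E
```

```text
15.95 p [ 0.4967 -0.2764  0.3704] gap 0.0134 j [-0.769 -0.032  1.858  0.641  0.79  -2.557] lean 43.2 az -5.8 head -7.2 slope down -43.2
0.8 [167.7  66.8 -25.9] slope -27.9 lip [ 0.43  -0.269  0.293] closed [ 0.35  -0.122  0.205] T [ 0.365 -0.193  0.275]
1.3 [155.2  93.   10.5] slope -9.8 lip [ 0.435 -0.266  0.248] closed [ 0.419 -0.08   0.215] T [ 0.402 -0.171  0.258]
1.57 [160.3  96.3  46.9] slope 0.7 lip [ 0.438 -0.266  0.2  ] closed [ 0.459 -0.077  0.202] T [ 0.424 -0.169  0.228]
3.141592653589793 [115.  -13.9 114.7] slope 43.2 lip [ 0.446 -0.281  0.117] closed [ 0.583 -0.299  0.247] T [ 0.49  -0.288  0.208]
```

View pics/s2.png

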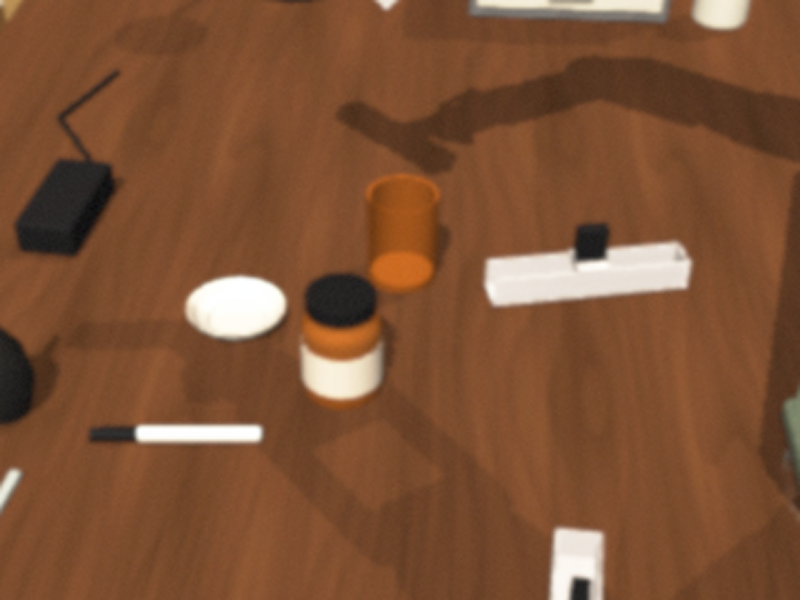

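Run:
```python
from h import *
c=get_calibration('side')
print(px2w(c,160+402/2.5,60+192/2.5,.09),px2w(c,160+402/2.5,60+270/2.5,.005))
```

```text
[ 0.43746423 -0.28119863  0.09      ] [ 0.43609753 -0.27847653  0.005     ]
```

>>> send_rows(motion="15 9 1 0.16 5; 35 20 2 0.33 5; 55 33 3 0.5 5; 78 46 5 0.67 5; 100 60 6 0.84 5; 122 73 8 1.0 5; 142 85 9 1.16 5; 155 93 10 1.3 5")

```text
time_s: 17.0
tcp_pos: [0.4023, -0.1692, 0.2567]
ee_rot: [0.3, 0.607, 0.704, 0.212]
wrist_force: [0.2, 0.9, -1.2]
finger_gap: 0.0128
```

```bash
cat >> h.py <<'E'
JAR=np.array([.434,-.280,0])
E
python3 - <<'E'
from h import *
pour([.17,.34,.51,.68,.85,1.02,1.19,1.36],[.2,.16,.13,.11,.107,.107,.107,.107],JAR)
im=camera('top')[:,:,::-1]; cv2.imwrite('pics/t2.png',im)
E
```

```text
17.0 p [ 0.4023 -0.1692  0.2567] gap 0.0128 j [-0.722 -0.186  2.288  0.855  0.559 -1.502] lean 43.1 az -5.6 head -85.2 slope down -9.5
0.17 [  5.4 -15.2  34.3] slope -2.9 lip [ 0.435 -0.266  0.199] closed [ 0.443 -0.076  0.19 ] T [ 0.414 -0.169  0.221]
0.34 [  7.3 -23.8  63.5] slope 3.7 lip [ 0.436 -0.266  0.161] closed [ 0.468 -0.079  0.173] T [ 0.428 -0.17   0.193]
0.51 [  4.7 -26.9  85.3] slope 10.3 lip [ 0.438 -0.267  0.133] closed [ 0.492 -0.088  0.167] T [ 0.44  -0.175  0.176]
0.68 [ -2.4 -24.8  99.9] slope 16.8 lip [ 0.44  -0.268  0.114] closed [ 0.514 -0.102  0.169] T [ 0.452 -0.182  0.168]
0.85 [-14.7 -13.5 102.1] slope 22.9 lip [ 0.441 -0.269  0.112] closed [ 0.535 -0.121  0.186] T [ 0.463 -0.193  0.176]
1.02 [-29.6  -2.5 102.1] slope 28.6 lip [ 0.442 -0.271  0.114] closed [ 0.552 -0.145  0.205] T [ 0.472 -0.206  0.185]
1.19 [-46.1   5.8 102.1] slope 33.7 lip [ 0.443 -0.273  0.115] closed [ 0.566 -0.173  0.22 ] T [ 0.48  -0.22   0.194]
1.36 [-63.8  11.2 102.1] slope 37.9 lip [ 0.444 -0.275  0.116] closed [ 0.576 -0.204  0.232] T [ 0.485 -0.237  0.2  ]
```

View pics/t2.png

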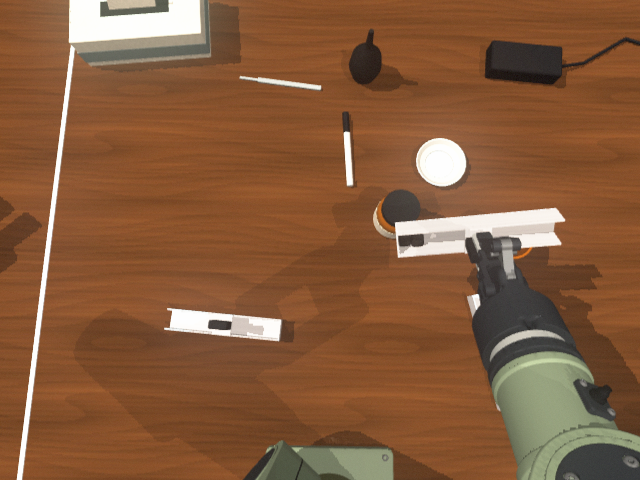

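Run:
```python
from h import *
s,R=tool();p=s['tcp_pos'];c=get_calibration('top')
for x in(95,-95):
  for y in(-17,17):
    for z in(0,28):
      t=np.array([-x,y,36-z])/1000; X=p+R@t
      print((x,y,z),np.round(w2px(c,X)),X.round(3))
pour([.17,.34,.51,.68,.85,1.02,1.19,1.36],[.2,.16,.13,.107,.103,.103,.103,.103],[.437,-.28])
im=cv2.imread('pics/t2.png')[170:280,380:580]; cv2.imwrite('pics/t2c.png',cv2.resize(im,None,fx=4,fy=4,interpolation=cv2.INTER_CUBIC))
```

```text
(95, -17, 0) [552. 231.] [ 0.421 -0.266  0.233]
(95, -17, 28) [561. 243.] [ 0.402 -0.265  0.253]
(95, 17, 0) [555. 207.] [ 0.446 -0.261  0.255]
(95, 17, 28) [565. 219.] [ 0.427 -0.259  0.276]
(-95, -17, 0) [397. 245.] [ 0.405 -0.079  0.202]
(-95, -17, 28) [398. 257.] [ 0.386 -0.078  0.223]
(-95, 17, 0) [395. 223.] [ 0.43  -0.074  0.225]
(-95, 17, 28) [397. 234.] [ 0.411 -0.072  0.245]
17.05 p [ 0.401  -0.1677  0.255 ] gap 0.0131 j [-0.722 -0.187  2.292  0.855  0.56  -1.499] lean 43.0 az -5.4 head -85.2 slope down -9.3
0.17 [  2.9 -10.8  35.8] slope -2.7 lip [ 0.438 -0.266  0.199] closed [ 0.446 -0.076  0.19 ] T [ 0.417 -0.169  0.221]
0.34 [  4.7 -19.4  65.1] slope 3.9 lip [ 0.439 -0.266  0.161] closed [ 0.471 -0.079  0.174] T [ 0.431 -0.17   0.194]
0.51 [  1.9 -22.4  87. ] slope 10.5 lip [ 0.441 -0.267  0.133] closed [ 0.495 -0.088  0.167] T [ 0.444 -0.175  0.176]
0.68 [ -4.7 -22.3 103.9] slope 16.9 lip [ 0.443 -0.268  0.111] closed [ 0.518 -0.102  0.166] T [ 0.456 -0.183  0.165]
0.85 [-16.9 -11.6 106.8] slope 23.0 lip [ 0.444 -0.269  0.108] closed [ 0.538 -0.122  0.183] T [ 0.466 -0.193  0.172]
1.02 [-31.8  -0.6 106.8] slope 28.7 lip [ 0.445 -0.271  0.11 ] closed [ 0.555 -0.146  0.201] T [ 0.476 -0.206  0.182]
1.19 [-48.3   7.7 106.8] slope 33.7 lip [ 0.446 -0.273  0.111] closed [ 0.569 -0.173  0.216] T [ 0.483 -0.221  0.19 ]
1.36 [-66.   13.1 106.8] slope 37.9 lip [ 0.447 -0.275  0.112] closed [ 0.579 -0.204  0.228] T [ 0.488 -0.237  0.196]
```

View pics/t2c.png

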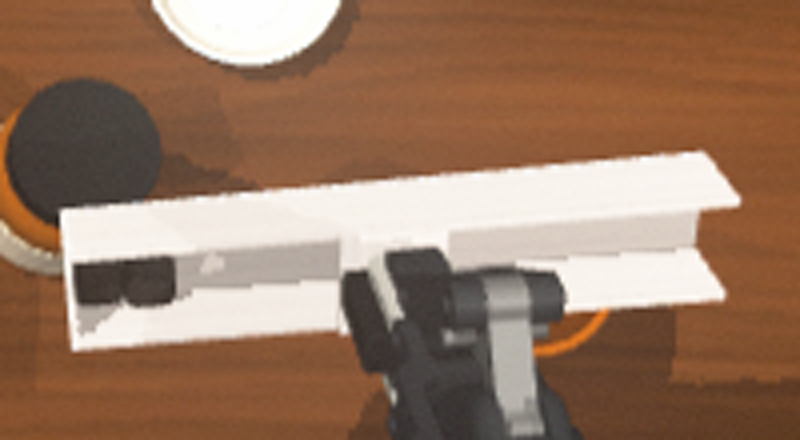

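Predicted chute corners match the picture to about 2 px, and both chips sit against the closed end at about (405,240) and (417,240). Pouring: roll and descend while keeping the lip over the jar.

>>> send_rows(motion="3 -11 36 0.17 5; 5 -19 65 0.34 5; 2 -22 87 0.51 5; -5 -22 104 0.68 5; -17 -12 107 0.85 5; -32 -1 107 1.02 5; -48 8 107 1.19 5; -66 13 107 1.36 5")

```text
time_s: 18.05
tcp_pos: [0.4918, -0.2407, 0.1998]
ee_rot: [0.101, 0.915, 0.166, 0.354]
wrist_force: [-0.4, -0.1, -1.2]
finger_gap: 0.0133
```

Run:
```python
from h import *
pour([.15,.3,.45,.55],[.103]*4,[.437,-.28])
im=camera('top')[:,:,::-1]; cv2.imwrite('pics/t3.png',cv2.resize(im[130:300,380:600],None,fx=3.5,fy=3.5,interpolation=cv2.INTER_CUBIC))
```

```text
18.05 p [ 0.4918 -0.2407  0.1998] gap 0.0133 j [-0.706  0.098  2.205  1.169  0.438 -0.489] lean 43.2 az -5.7 head -151.5 slope down 37.9
0.15 [-4.5 10.6 -0.2] slope 40.7 lip [ 0.447 -0.277  0.112] closed [ 0.584 -0.232  0.236] T [ 0.491 -0.252  0.2  ]
0.3 [-8.1 26.5 -0.2] slope 42.6 lip [ 0.447 -0.279  0.112] closed [ 0.586 -0.262  0.241] T [ 0.492 -0.268  0.203]
0.45 [-14.1  41.7  -0.2] slope 43.2 lip [ 0.447 -0.281  0.113] closed [ 0.585 -0.293  0.243] T [ 0.492 -0.284  0.204]
0.55 [-19.3  51.2  -0.2] slope 43.0 lip [ 0.447 -0.282  0.113] closed [ 0.582 -0.313  0.242] T [ 0.49  -0.295  0.204]
```

View pics/t3.png

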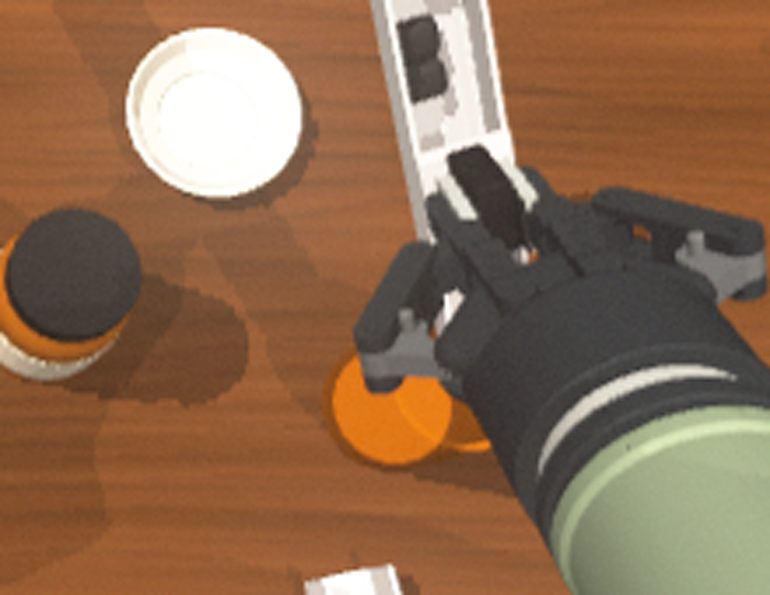

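>>> send_rows(motion="-5 11 0 0.15 5; -8 26 0 0.3 5; -14 42 0 0.45 5; -14 42 0 0.45 5; -14 42 0 0.45 5; -14 42 0 0.45 5; -14 42 0 0.45 5; -14 42 0 0.45 5")

```text
time_s: 19.1
tcp_pos: [0.4905, -0.2835, 0.203]
ee_rot: [0.02, 0.929, -0.041, 0.367]
wrist_force: [0.4, -0.0, -1.5]
finger_gap: 0.0129
```

Run:
```python
from h import *
st()
im=camera('top')[:,:,::-1]; im2=camera('side')[:,:,::-1]
a=cv2.resize(im[120:300,420:600],(560,560),interpolation=cv2.INTER_CUBIC);b=cv2.resize(im2[90:210,260:350],(240,320),interpolation=cv2.INTER_CUBIC)
o=np.zeros((560,800,3),np.uint8);o[:,:560]=a;o[:320,560:]=b;cv2.imwrite('pics/t4.png',o)
```

```text
19.1 p [ 0.4905 -0.2835  0.203 ] gap 0.0129 j [-0.794  0.135  2.148  1.125  0.508 -0.058] lean 43.2 az -5.6 head 175.2 slope down 43.2
```

View pics/t4.png

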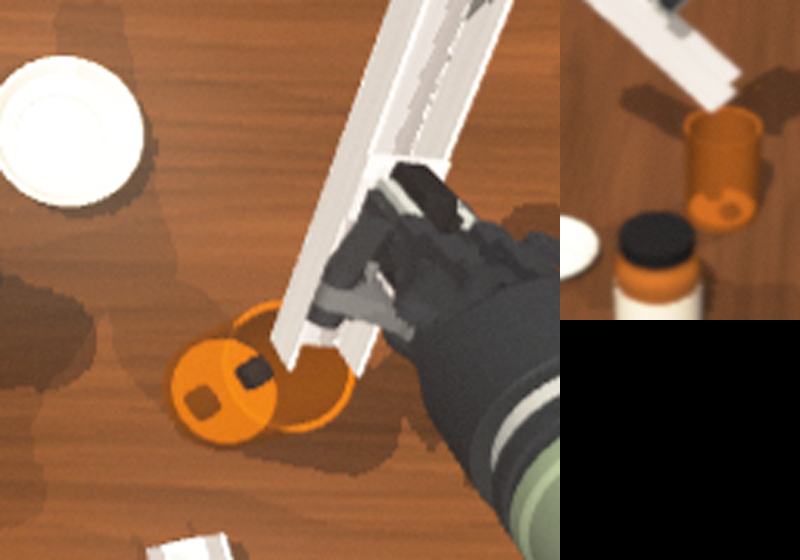

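Both chips show on the jar floor, at crop (200,403) and (255,372); the side view agrees and the jar is upright. Next: raise the chute and go back to free bench.

Run:
```python
from h import *
s,R=tool();p=s['tcp_pos'];print(delta(p,R,p+[0,0,.1]),delta(p,R,[.5,-.05,.3]),delta(p,R,[.5,.15,.28]))
```

```text
[ 68.4   0.7 -72.9] [  59.  -232.8  -79.9] [  33.1 -432.2  -78.6]
```

>>> send_rows(motion="14 0 -15 0 5; 34 0 -36 0 5; 54 0 -58 0 5; 68 -10 -73 0 5; 68 -45 -75 0 5; 66 -95 -77 0 5; 64 -145 -79 0 5; 62 -195 -79 0 5")

```text
time_s: 20.2
tcp_pos: [0.4983, -0.0925, 0.3014]
ee_rot: [0.02, 0.929, -0.041, 0.366]
wrist_force: [1.0, -0.3, -2.4]
finger_gap: 0.0131
```

>>> send_rows(motion="-5 -50 0 0 5; -9 -95 0 0 5; -13 -135 0 0 5; -18 -175 0 0 5; -23 -205 0 0 5; -27 -225 0 0 5; -29 -237 0 0 5; -29 -237 0 0 5")

```text
time_s: 21.2
tcp_pos: [0.5037, 0.133, 0.2894]
ee_rot: [0.014, 0.933, -0.035, 0.357]
wrist_force: [-1.5, -0.1, -2.1]
finger_gap: 0.0132
```

Run:
```python
from h import *
s,R=st();p=s['tcp_pos']
print(delta(p,R,[p[0],p[1],.11]),delta(p,R,[p[0],p[1],.092]))
t=R@np.array([-.095,0,.036]);print('lip',p+t,'closed',p+R@np.array([.095,0,.036]))
```

```text
21.2 p [0.5037 0.133  0.2894] gap 0.0132 j [ 0.437 -0.062  2.085 -0.668  0.558  2.557] lean 41.9 az -4.3 head 175.7 slope down 41.9
[-119.8   -0.   133.5] [-131.8   -0.   146.9]
lip [0.4572073  0.1364796  0.19915995] closed [0.59821458 0.12580689 0.32605771]
```

>>> send_rows(motion="0 25 0 0 5; -10 45 11 0 5; -30 60 33 0 5; -55 63 61 0 5; -80 63 89 0 5; -100 63 112 0 5; -112 63 125 0 5; -120 63 134 0 5")

```text
time_s: 22.2
tcp_pos: [0.5051, 0.0468, 0.1522]
ee_rot: [-0.007, 0.945, -0.026, 0.327]
wrist_force: [-0.1, -0.6, -1.2]
finger_gap: 0.0135
```

Run:
```python
from h import *
s,R=st();p=s['tcp_pos']
t=R@np.array([-.095,0,.036]);l=p+t;print('lip',l,'closed',p+R@np.array([.095,0,.036]),delta(p,R,p-[0,0,l[2]-.001]))
```

```text
22.2 p [0.5051 0.0468 0.1522] gap 0.0135 j [ 0.118  0.089  2.322 -0.843  0.103  2.557] lean 38.2 az -0.4 head 176.1 slope down 38.1
lip [0.4528141  0.05176289 0.06527517] closed [0.60195793 0.04159819 0.1825475 ] [-39.7   1.9  50.5]
```

>>> send_rows(motion="-47 0 -37 0 5")

```text
time_s: 22.32
tcp_pos: [0.4486, 0.0484, 0.1563]
ee_rot: [-0.009, 0.945, -0.025, 0.326]
wrist_force: [-0.3, -0.9, -0.8]
finger_gap: 0.0129
```

>>> send_rows(motion="-47 0 -37 0 5")

```text
time_s: 22.45
tcp_pos: [0.385, 0.0491, 0.1577]
ee_rot: [-0.01, 0.946, -0.025, 0.324]
wrist_force: [0.2, 0.3, -0.6]
finger_gap: 0.0133
```

Run:
```python
from h import *
s,R=st();p=s['tcp_pos']
t=R@np.array([-.095,0,.036]);l=p+t;print('lip',l,'closed',p+R@np.array([.095,0,.036]),delta(p,R,p-[0,0,l[2]-.001]),delta(p,R,p-[.06,0,0]))
```

```text
22.45 p [0.385  0.0491 0.1577] gap 0.0133 j [ 0.191 -0.127  2.503 -0.789  0.162  2.557] lean 37.8 az 0.2 head 176.2 slope down 37.7
lip [0.33210448 0.05419967 0.0711464 ] closed [0.48204407 0.04421358 0.18741505] [-42.9   2.4  55.4] [-47.3   2.4 -36.8]
```

>>> send_rows(motion="47 0 37 0 5; 60 0 47 0 5; 45 0 65 0 5; 32 0 80 0 5")

```text
time_s: 22.95
tcp_pos: [0.4613, 0.0411, 0.1317]
ee_rot: [-0.016, 0.95, -0.022, 0.312]
wrist_force: [-0.2, -0.2, -1.5]
finger_gap: 0.013
```

Run:
```python
from h import *
s,R=st();p=s['tcp_pos']
t=R@np.array([-.095,0,.036]);l=p+t;print('lip',l,'closed',p+R@np.array([.095,0,.036]),delta(p,R,p-[0,0,l[2]-.002]),s['wrist_force'])
```

```text
22.95 p [0.4613 0.0411 0.1317] gap 0.013 j [ 0.09   0.061  2.413 -0.863  0.049  2.557] lean 36.4 az 1.5 head 176.3 slope down 36.3
lip [0.40632195 0.04656679 0.04643089] closed [0.55910352 0.03680992 0.15895908] [-26.3   1.9  35.7] [-0.21829307 -0.1524623  -1.46109606]
```

>>> send_rows(motion="-15 1 20 0 5")

```text
time_s: 23.08
tcp_pos: [0.4621, 0.0413, 0.1222]
ee_rot: [-0.015, 0.953, -0.023, 0.302]
wrist_force: [0.0, 0.1, -2.0]
finger_gap: 0.0132
```

>>> send_rows(motion="-15 1 20 0 5")

```text
time_s: 23.2
tcp_pos: [0.4631, 0.042, 0.1129]
ee_rot: [-0.014, 0.956, -0.022, 0.293]
wrist_force: [0.0, 0.4, -1.1]
finger_gap: 0.0131
```

Run:
```python
from h import *
s,R=st();p=s['tcp_pos']
t=R@np.array([-.095,0,.036]);l=p+t;print('lip',l,'closed',p+R@np.array([.095,0,.036]),delta(p,R,p-[0,0,l[2]-.002]),s['wrist_force'])
```

```text
23.2 p [0.4631 0.042  0.1129] gap 0.0131 j [ 0.092  0.106  2.409 -0.861  0.05   2.557] lean 34.1 az 1.4 head 176.5 slope down 34.0
lip [0.40474053 0.04725206 0.0299222 ] closed [0.56190351 0.03767101 0.13626128] [-15.6   1.1  23.1] [ 0.03912859  0.37483853 -1.12599757]
```

>>> send_rows(motion="-15 1 20 0 5")

```text
time_s: 23.32
tcp_pos: [0.4636, 0.0423, 0.1033]
ee_rot: [-0.013, 0.959, -0.022, 0.283]
wrist_force: [0.4, -0.3, -1.2]
finger_gap: 0.0132
```

>>> send_rows(motion="-15 1 20 0 5")

```text
time_s: 23.45
tcp_pos: [0.4638, 0.0425, 0.0937]
ee_rot: [-0.012, 0.961, -0.021, 0.274]
wrist_force: [-0.7, -0.2, -1.7]
finger_gap: 0.0132
```

>>> send_rows(motion="-15 1 20 0 5")

```text
time_s: 23.58
tcp_pos: [0.4638, 0.0428, 0.084]
ee_rot: [-0.011, 0.964, -0.021, 0.264]
wrist_force: [-0.8, -0.9, -1.1]
finger_gap: 0.013
```

Run:
```python
from h import *
s,R=st();p=s['tcp_pos']
t=R@np.array([-.095,0,.036]);l=p+t;print('lip',l,'closed',p+R@np.array([.095,0,.036]),delta(p,R,p-[0,0,l[2]-.002]),s['wrist_force'])
```

```text
23.575 p [0.4638 0.0428 0.084 ] gap 0.013 j [ 0.093  0.172  2.403 -0.86   0.05   2.557] lean 30.6 az 1.1 head 176.9 slope down 30.6
lip [0.40051568 0.04758711 0.00474093] closed [0.56385269 0.03865941 0.10139142] [-1.4  0.1  2.4] [-0.76061317 -0.85082265 -1.09159155]
```

>>> send_rows(motion="-4 0 6 0 5; -4 0 6 0 5; -4 0 6 0 18; -4 0 6 0 18; -4 0 6 0 18; -4 0 6 0 18")

```text
time_s: 24.32
tcp_pos: [0.4641, 0.0429, 0.082]
ee_rot: [-0.011, 0.965, -0.021, 0.262]
wrist_force: [-0.1, 0.0, -0.4]
finger_gap: 0.0179
```

Run:
```python
from h import *
s,R=st();print(s['wrist_force'])
im2=camera('side')[:,:,::-1]
cv2.imwrite('pics/s5.png',cv2.resize(im2[100:340,230:470],(600,600),interpolation=cv2.INTER_CUBIC))
```

```text
24.325 p [0.4641 0.0429 0.082 ] gap 0.0179 j [ 0.093  0.178  2.402 -0.859  0.05   2.557] lean 30.4 az 1.1 head 176.9 slope down 30.3
[-0.05697792  0.03834759 -0.40578636]
```

View pics/s5.png

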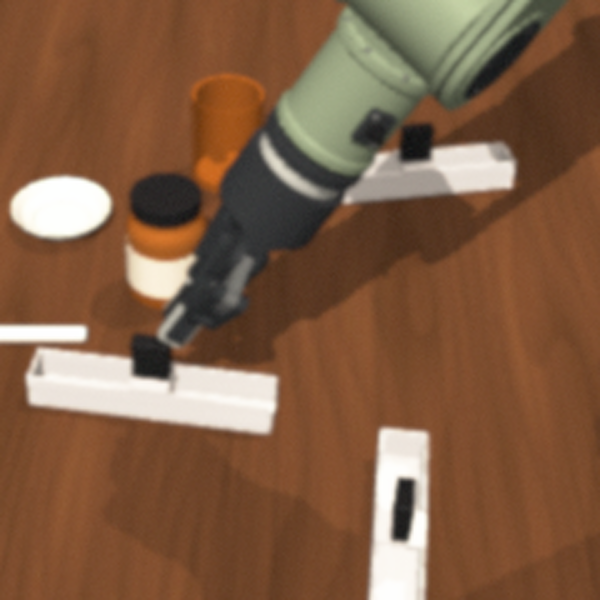

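The chute lies flat and right way up at crop (150,390). Opening and backing off along the tool axis.

>>> send_rows(motion="0 0 0 0 45; 0 0 0 0 60; 0 0 -20 0 60; 0 0 -50 0 60; 0 0 -90 0 60; 0 0 -130 0 60")

```text
time_s: 25.12
tcp_pos: [0.3974, 0.0418, 0.1952]
ee_rot: [-0.011, 0.965, -0.022, 0.262]
wrist_force: [0.3, -0.1, 0.1]
finger_gap: 0.0603
```

Run:
```python
from h import *
s,R=st();print(s['wrist_force'])
im=camera('top')[:,:,::-1];im2=camera('side')[:,:,::-1]
o=np.zeros((480,800,3),np.uint8)
o[:,:400]=cv2.resize(im[120:300,220:560][:, :],(400,212)).repeat(1,0) if 0 else 0
a=cv2.resize(im[110:290,260:560],(800,480)); 
cv2.imwrite('pics/t6.png',cv2.vconcat([a[:, :800][:480]]))
b=cv2.resize(im2[110:300,230:400],(340,380)); cv2.imwrite('pics/s6.png',b)
c=np.zeros((380,800,3),np.uint8); c[:,:340]=b; c[:276,340:]=cv2.resize(a,(460,276)); cv2.imwrite('pics/f6.png',c)
```

```text
25.125 p [0.3974 0.0418 0.1952] gap 0.0603 j [ 0.114 -0.155  2.323 -0.11   0.448  1.816] lean 30.4 az 1.1 head 176.9 slope down 30.3
[ 0.31118232 -0.11269593  0.08286748]
```

View pics/f6.png

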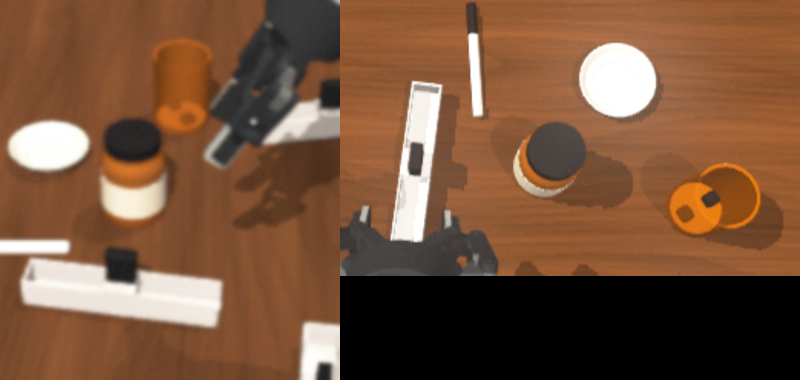

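Both chips are in the upright amber jar, at (685,213) and (711,199). The chute is empty and flat, and the gripper is clear of everything. Handing in.

```bash
python3 -c "
from h import *
print(arm.job_done())"
```

```text
the job is handed in; nothing more can be done
None
```

Both chips are in the open amber jar, and the empty chute is back on the bench, flat and right way up. I handed the job in at about 25 s of the 59 s allowed; no verdict was reported.

- **How it was done:** moves only turn about the tool's own axis, so I tilted the tool to about 44° by pushing it against its outer reach limit in short steps. The open end pointed up meanwhile, so the chips stayed in. Over the jar I turned the chute half round about the tilted axis to tip it. I lowered it to the bench still tilted about 30° and let go, and it settled flat.
- **Last checks:** the top picture shows two chips in the jar, and in both the top and side pictures the jar is upright. The chute lies flat and empty in both, the gripper is clear and the wrist force is about 0.3 N. Nothing failed or disagreed.
- **Not checked:** whether the chute and chips were fully at rest, since I judged that only from still pictures about 1 s after release.
- **Reach test:** an early test took the tool in close to the robot's base, with only a small force reading (about 2 N).

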